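# Fit the measuring cell and lock it with the cam knob

### The job

Lower the measuring cell with the rectangular foot into the pocket of the measuring head until it sits fully home. Then turn the head's cam knob clockwise (seen from above), feeling your way, until the sprung brass follower drops fully into the notch in the cam's rim, and let go; stop at once when it drops, never force the cam against the follower in its notch, and leave the other things on the bench where they are.

Things in the scene. Friction and masses are not known exactly. Their poses are not given: they have to be found in the camera images.
- head: The measuring head: a low aluminium deck fixed to the bench, 130 (x) x 270 (y) x 45 mm high, beige strips along its sides. Origin at the centre of its underside, z up. In its top at x 0, y +50 mm is the rectangular pocket; the cam knob's axis stands at x 0, y -45 mm.
- pocket (a point): Centre of the pocket's mouth, level with the deck's top, axes as the head's. The pocket is 39 mm along the head's x and 53 mm along its y, 25 mm deep, with a 2 mm chamfer.
- cell_grip (a point): The measuring cell to fit (loose, about 180 g, upright on the bench): aluminium rectangular foot 36 (x) x 50 (y) x 28 mm high, on it a black grip fin 12 mm thick (x), 18 mm wide (y), 36 mm tall. This point is in the fin on the cell's axis, 48 mm above its underside (fin: 20 mm below to 16 mm above it); axes as the cell's. Fully home it is 23 mm above the pocket's mouth.
- cell_foot (a point): Centre of the measuring cell's underside. Fully home it is 25 mm below the pocket's mouth (the foot then stands 3 mm proud of the deck). The cell fits either way round (half a turn).
- cam_knob: The cam knob on the head: steel cam disc (rim radius 30 mm, 3 to 11 mm above the deck), on it a black bar grip along its own x, 54 mm long, 14 mm thick (own y), from 12 to 48 mm above the deck. Turns about its vertical axis; origin on the axis at deck height, z up. Turning drags about 0.1 N m. Lock by a clockwise turn of between 0.6 and 1.4 rad from the start: how far is not measured.
- knob_grip (a point): Point on the knob's axis in the bar grip, 30 mm above the deck; x along the bar (towards the tongue), turning with the knob.
- tongue_tip (a point): Outer end of the flat steel tongue on the cam, 80 mm from the knob's axis along the knob's own x; 22 mm wide, 5 mm thick, underside 6 mm above the deck. Turned clockwise it swings towards the pocket and passes 3 mm above the near edge of a cell that is fully home (it strikes one that is not).
- notch (a point): The notch in the cam's rim, opposite the tongue, 10 mm wide, 6 mm deep, steep walls. Dropping in, the follower draws the cam on clockwise a little (drag vanishes for some 0.1 rad); then about 0.1 rad of play is left until the far wall stops the cam. Over 20 N between wall and follower (0.6 N m on the knob) is forcing it: reached 0.03 to 0.06 rad past the wall with the knob gripped.
- follower (a joint): Position (m) of the sprung brass follower beside the cam, on the side away from the pocket, in a grey housing about 14 mm high whose place round the rim varies by some 0.2 rad either way and is not measured. It slides level towards the axis, pressed on the rim by about 4.5 N: 0.006 riding on the rim, 0 dropped fully into the notch.
- round_cell: Bystander: cell like the one to fit but with a ROUND foot (54 mm across, 28 mm high) under the same black fin; does not fit the pocket. Origin at the centre of its underside.
- spool_a: Bystander: empty white plastic spool, upright, 48 mm across, 60 mm high; origin at the centre of its underside.
- spool_b: Bystander: a second such white spool, 48 mm across, 60 mm high; origin at the centre of its underside.
- cone: Bystander: bare cardboard winding cone, upright, 68 mm across at the foot, 150 mm high; origin at the centre of its underside.
- weight: Bystander: brass test weight with a small head, 36 mm across, 48 mm high; origin at the centre of its underside.
- driver: Bystander: screwdriver lying on the bench.
- brush: Bystander: small brush lying on the bench.
Things that resemble listed ones, but are neither listed nor needed, are in the scene too. What is shaped like the part that bears cell_grip but red is not meant.

How it is judged:
By the outcome, as a careful person would: the job done as asked, in the order asked, and still so for the second after the job is handed in, with the robot touching nothing.
It also fails if it takes over 72 s, if anything falls off the work surface, if the arm or the gripper's body presses on something with over 40 N, if the wrist force passes 120 N, or if a joint passes its speed limit or range.

### The arm

A 6-joint arm with a two-finger parallel gripper is mounted at the origin on the work surface. World frame = base frame: x ahead of the robot, y to its left, z up, the work surface at z = 0. Lengths are in mm, angles in degrees, forces in N, time in s.
With the tool pointing down it reaches from about 275 to 850 mm from the base axis. Payload 19 kg.
Tool frame: the origin (TCP) lies on the mounting face of the last link; the fingertips stand 173 mm ahead of it and the grasp point (between the pads) lies bot.grip_point_offset ahead of it (bot.grip_point_offset is the distance from the TCP to the grasp point, in mm); z points along the fingers, x is the direction in which the jaws open and shut, and the axes are right-handed (so a half turn about z gives the same grasp; the last joint's range is limited). The gripper opens to 85 mm and grips with 20 to 120 N. Pads are 22 mm wide; open, the fingers measure 114 mm over their backs; the gripper's body (76 mm by 85 mm) begins 54 mm behind the grasp point. The pads swing forward as they close: fully open they stand 13 mm farther back than shut.
Start: joints at [66.692, 8.623, 82.357, -0, 89.026, -7.678], TCP at [154.934, 553.721, 404.667] pointing down, gripper open.
Joint ranges: [-160.23, 160.23], [-39.13, 120.54], [6.94, 153.29], [-79.49, 259.48], [9.18, 160.14], [-161.06, 161.06]. Speed limits (degrees/s): [108.29, 108.29, 127.2, 172.46, 172.46, 172.46].

### API

Orientations are given as a 3x3 rotation matrix whose columns are the frame's x, y, z axes.
In Python, from plant import bot gives the robot as it stands.
- The arm moves only by the tool jog_arm, never from a script. Its argument "moves" is a list of rows, each a list of 7 numbers: the turn, a rotation vector about the tool's x, y, z in degrees, then the shift along the tool's x, y, z in m, then the closure, from 0 (fully open) to 1 (shut). In form: [[rx, ry, rz, tx, ty, tz, jaw], ...]. A call has 1 to 5 rows; each row shifts and turns the commanded pose from where the row before left it, along the tool's axes as they then stand; what a row does not reach is not made up. A row lasts 1/10 s, in which the tool goes at most 50 mm and 8.59 degrees, less where a joint would pass 70% of its speed; a pose out of reach is approached as far as the arm can. A call with a gripper value outside its range is refused whole. The fingers move at their own pace and stop on an object; "squeeze" is the grip in N (left out, the last holds). Time passes only in rows, so rows that do not move let the fingers close. It gives the time, the measured TCP pose, the force and the opening at its end, in the units of the state.
- bot.state(): the state, without advancing time (a new reading comes with each control period).
- bot.capture(name): name is "scene" or "top" or "wrist"; returns a dict with "pixels" (384x512x3 uint8, blue, green, red), "mtx" (3x3 intrinsics, pixels), "cam_to_world" (4x4, takes a point from camera to world coordinates); the wrist camera has in their place "tool_from_camera" (4x4, takes a point from camera to tool coordinates, whose origin is the TCP and whose axes are the tool frame's). Camera axes: x right, y up, looking along -z (the intrinsics and any distortion apply to the point x, -y, -z); pixel columns grow to the right and rows downward; lengths in mm; the calibration is good to about 2 mm. A picture is of the moment at which its call begins: read the wrist's pose just before it. There is no depth.
- bot.finish_job(): hands the job in, once; it reports no verdict.
The state is a dict: "t": time; "joint_positions": joint angles; "joint_vel": joint speeds; "joint_efforts": joint torques, N m; "eef_pos": TCP position; "eef_rot": TCP orientation; "contact_force": force on the tool from outside, world axes, zero at the start; "ft_torque": the same for the moment, N m; "grip_width": finger opening in mm.
Only numpy, scipy, OpenCV 4.12 (cv2) and the standard library are available. Lean on these libraries where they do the work, as an engineer would, in place of code of your own. Each camera call takes 0.05 s, during which the arm holds its last target. There are 200 camera calls.

## Working session

There is one attempt and no reset: what is moved stays moved. The work goes in short steps, Python scripts to look and compute and a tool call to move; the robot and the scene stay as the last step left them, time stands still between calls to the robot, and variables do not carry over. Pictures are saved under pics/ and viewed, about 8 in all and at most 12, crops included, and the job is handed in when it is done.

Besides the shell and the picture viewer there is one more tool, called after "Request:" by a JSON object that holds its "op" and its "data". jog_arm: Moves the arm, as the interface text tells. Its arguments: {"type":"object","properties":{"moves":{"type":"array","items":{"type":"array","items":{"type":"number"}}},"squeeze":{"type":"number"}},"required":["moves"]}

```bash
mkdir -p pics; cat > h.py <<'E'
import numpy as np,cv2
from plant import bot
def cap(n):
    s=bot.state(); d=bot.capture(n)
    if n=="wrist":
        T=np.eye(4);T[:3,:3]=np.array(s["eef_rot"]);T[:3,3]=s["eef_pos"]
        d["cam_to_world"]=T@np.array(d["tool_from_camera"])
    return d
def ray(d,px,z):
    K=np.array(d["mtx"]);M=np.array(d["cam_to_world"])
    px=np.atleast_2d(px).astype(float)
    v=np.c_[(px[:,0]-K[0,2])/K[0,0],-(px[:,1]-K[1,2])/K[1,1],-np.ones(len(px))]@M[:3,:3].T
    o=M[:3,3]; return o+v*((z-o[2])/v[:,2])[:,None]
def proj(d,p):
    K=np.array(d["mtx"]);M=np.linalg.inv(np.array(d["cam_to_world"]))
    c=np.atleast_2d(p)@M[:3,:3].T+M[:3,3]
    return np.c_[K[0,0]*c[:,0]/-c[:,2]+K[0,2],K[1,1]*c[:,1]/c[:,2]+K[1,2]]
E
python3 - <<'E'
from h import *
import pickle
ds={n:cap(n) for n in("scene","top","wrist")}
pickle.dump(ds,open("d0.pkl","wb"))
for n in ds: print(n,ds[n].keys(),np.round(ds[n]["cam_to_world"],2).tolist(),np.round(ds[n]["mtx"],1).tolist())
cv2.imwrite("pics/top.png",cv2.resize(ds["top"]["pixels"],(800,600)))
cv2.imwrite("pics/sw.png",np.hstack([cv2.resize(ds[n]["pixels"],(400,300)) for n in("scene","wrist")]))
print(bot.grip_point_offset, bot.state())
E
```

```text
scene dict_keys(['pixels', 'mtx', 'cam_to_world']) [[0.51, -0.62, 0.59, 1197.04], [0.86, 0.38, -0.34, -401.4], [-0.01, 0.68, 0.73, 860.41], [0.0, 0.0, 0.0, 1.0]] [[411.3, 0.0, 254.5], [0.0, 411.3, 183.4], [0.0, 0.0, 1.0]]
top dict_keys(['pixels', 'mtx', 'cam_to_world']) [[0.11, 0.97, -0.21, 348.94], [-0.99, 0.11, -0.02, -61.18], [-0.0, 0.21, 0.98, 1147.3], [0.0, 0.0, 0.0, 1.0]] [[358.8, 0.0, 248.3], [0.0, 358.8, 191.2], [0.0, 0.0, 1.0]]
wrist dict_keys(['pixels', 'mtx', 'tool_from_camera', 'cam_to_world']) [[0.27, -0.93, -0.27, 88.18], [0.96, 0.26, 0.07, 572.21], [-0.0, -0.28, 0.96, 373.47], [0.0, 0.0, 0.0, 1.0]] [[287.8, 0.0, 258.6], [0.0, 287.8, 188.3], [0.0, 0.0, 1.0]]
154.70000000000002 {'t': 0.15, 'joint_positions': array([ 6.66901413e+01,  8.64467326e+00,  8.23816748e+01,  5.64395192e-05,
        8.90266929e+01, -7.67808402e+00]), 'joint_vel': array([-0.07612149, -0.07559065, -0.14623176, -0.10002091,  0.01795744,
       -0.04131828]), 'joint_efforts': array([ 3.29692884e-03, -7.13381910e+01, -5.71042085e+01, -1.34245633e-04,
        7.28249564e-03, -1.34665820e-04]), 'eef_pos': array([154.95143195, 553.70792411, 404.23624482]), 'eef_rot': array([[ 2.69453771e-01,  9.63013256e-01, -3.67222712e-04],
       [ 9.63012889e-01, -2.69453993e-01, -8.49788877e-04],
       [-9.17307579e-04, -1.24661387e-04, -9.99999572e-01]]), 'contact_force': array([-1.23782631,  0.30551868, -0.21035552]), 'ft_torque': array([-0.0191119 , -0.01888546,  0.02790201]), 'grip_width': 85.58342409507888}
```

View pics/top.png

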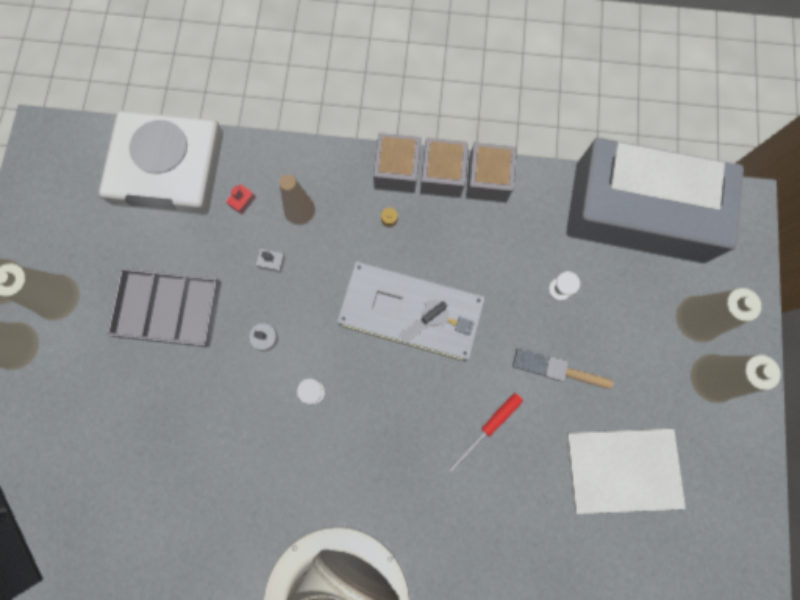

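View pics/sw.png

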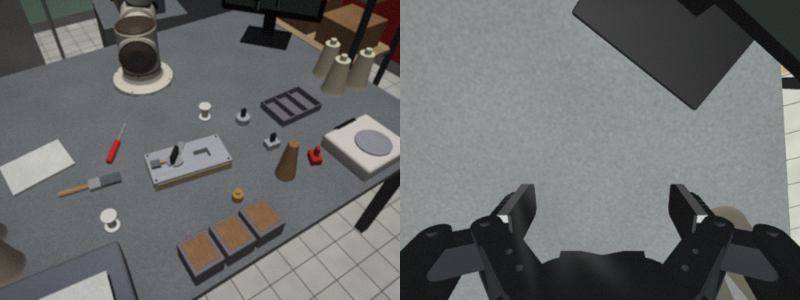

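Candidates in the top view (800x600): grey square-foot cell (269,260), round-foot cell (262,336), red lookalike (240,197). The one at (269,260) fits. I'll confirm it in an enlarged crop and measure.

```bash
python3 - <<'E'
from h import *
import pickle
d=pickle.load(open("d0.pkl","rb"))["top"]
im=d["pixels"]
a=cv2.resize(im[120:240,140:200],(300,600),interpolation=cv2.INTER_CUBIC)
b=cv2.resize(im[155:240,210:320],(500,386),interpolation=cv2.INTER_CUBIC)
c=np.zeros((600,800,3),np.uint8);c[:,:300]=a;c[:386,300:]=b
cv2.imwrite("pics/crop.png",c)
f=.64
for n,p,z in[("cellfoot",(271,260),20),("round",(262,338),15),("deck corners",(357,263),45),("",(484,297),45),("",(467,358),45),("",(338,323),45),("knob",(434,312),93),("cone tip",(288,182),150),("weight",(389,215),45),("spool",(311,390),60),("red",(240,197),20)]:
    print(n,ray(d,np.array(p)*f,z).round(0))
E
```

```text
cellfoot [[641. 217.  20.]]
round [[478. 212.  15.]]
deck corners [[647.  36.  45.]]
 [[ 605. -226.   45.]]
 [[ 479. -202.   45.]]
 [[520.  59.  45.]]
knob [[ 554. -126.   93.]]
cone tip [[763. 176. 150.]]
weight [[757. -18.  45.]]
spool [[383.  92.  60.]]
red [[772. 304.  20.]]
```

View pics/crop.png

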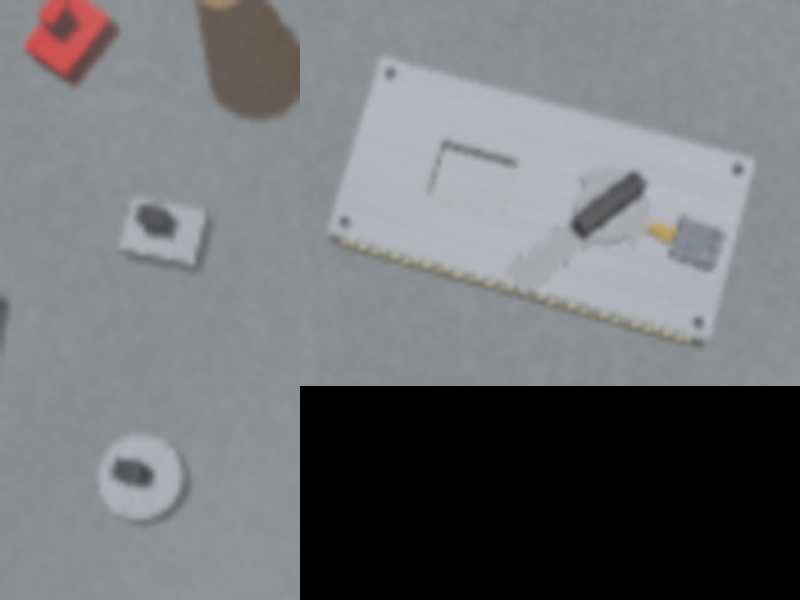

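The crop shows the rectangular-footed cell at crop (163,232), clearly distinct from the round one (142,478) and the red one (65,38). The pocket is at (470,175) and the knob at (610,200), with its tongue pointing lower left. I'm moving above the cell.

Request:
{"op": "jog_arm", "data": {"moves": [[0,0,8.4,0,0,0,0],[0,0,8.4,0,0,0,0],[0,0,8.4,0,0,0,0],[0,0,8.4,0,0,0,0],[0,0,8.4,0,0,0,0]]}}

```text
t: 0.65
eef_pos: [154.9, 553.7, 404.4]
eef_rot: [[0.848, 0.53, -0.0], [0.53, -0.848, -0.001], [-0.0, 0.0, -1.0]]
contact_force: [-0.2, 0.3, -0.4]
grip_width: 85.5
```

Request:
{"op": "jog_arm", "data": {"moves": [[0,0,8.4,0,0,0,0],[0,0,8.4,0,0,0,0],[0,0,8.4,0,0,0,0],[0,0,8.4,0,0,0,0],[0,0,8.4,0,0,0,0]]}}

```text
t: 1.15
eef_pos: [154.9, 553.7, 404.4]
eef_rot: [[0.985, -0.173, -0.0], [-0.173, -0.985, -0.001], [-0.0, 0.001, -1.0]]
contact_force: [-0.7, 0.1, 0.6]
grip_width: 85.6
```

Request:
{"op": "jog_arm", "data": {"moves": [[0,0,0,0.036,0.017,0.0,0],[0,0,0,0.036,0.017,0.0,0],[0,0,0,0.036,0.017,0.0,0],[0,0,0,0.036,0.017,0.0,0],[0,0,0,0.036,0.017,0.0,0]]}}

```text
t: 1.65
eef_pos: [319.2, 438.7, 404.6]
eef_rot: [[0.986, -0.167, -0.0], [-0.167, -0.986, -0.0], [-0.0, 0.0, -1.0]]
contact_force: [0.2, 0.5, 0.9]
grip_width: 85.2
```

Request:
{"op": "jog_arm", "data": {"moves": [[0,0,0,0.036,0.017,0.005,0],[0,0,0,0.036,0.017,0.005,0],[0,0,0,0.036,0.017,0.005,0],[0,0,0,0.036,0.017,0.005,0],[0,0,0,0.036,0.017,0.005,0]]}}

```text
t: 2.15
eef_pos: [482.6, 324.7, 379.3]
eef_rot: [[0.986, -0.167, -0.0], [-0.167, -0.986, -0.0], [-0.0, 0.0, -1.0]]
contact_force: [-0.3, 0.5, -0.4]
grip_width: 85.2
```

Request:
{"op": "jog_arm", "data": {"moves": [[0,0,0,0.036,0.017,0.005,0],[0,0,0,0.036,0.017,0.005,0],[0,0,0,0.036,0.017,0.005,0],[0,0,0,0.036,0.017,0.005,0],[0,0,0,0.036,0.017,0.005,0]]}}

```text
t: 2.65
eef_pos: [645.9, 210.8, 354.2]
eef_rot: [[0.986, -0.167, -0.0], [-0.167, -0.986, -0.0], [-0.0, 0.0, -1.0]]
contact_force: [0.5, 0.7, 0.5]
grip_width: 85.1
```

```bash
python3 - <<'E'
from h import *
import pickle
d=cap("wrist");pickle.dump(d,open("w1.pkl","wb"))
cv2.imwrite("pics/w1.png",cv2.resize(d["pixels"],(800,600)))
s=bot.state();print(s["eef_pos"],s["eef_rot"],s["joint_positions"],s["contact_force"])
E
```

```text
[649.47499973 207.1788825  352.4098397 ] [[ 9.85410060e-01 -1.70195631e-01 -6.78314410e-04]
 [-1.70196607e-01 -9.85408431e-01 -1.82713995e-03]
 [-3.57445503e-04  1.91592889e-03 -9.99998101e-01]] [11.24485635 22.54343212 70.87773131 -0.09526308 86.63737404 21.04972401] [ 2.46085102 -5.16594808 -1.97569692]
```

View pics/w1.png

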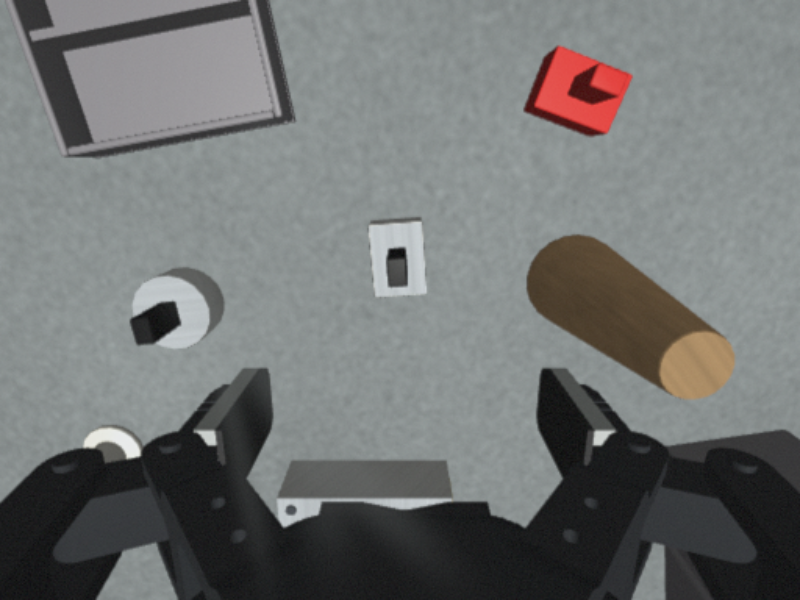

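The wrist view shows the rectangular cell at (397,258), the round cell at (172,312), the cone at (600,290) and the red lookalike at (580,90). Next I'll measure the cell.

```bash
cat > cell.py <<'E'
from h import *
def cell(d,c=(254,165),r=45,zf=28,zt=64,out=False):
    im=d["pixels"].astype(int); g=im.mean(2)
    roi=np.zeros(g.shape,bool);roi[c[1]-r:c[1]+r,c[0]-r:c[0]+r]=1
    res={}
    for nm,m,z in(("foot",(g>175)&roi,zf),("fin",(g<75)&roi,zt)):
        m=cv2.morphologyEx(m.astype(np.uint8),cv2.MORPH_OPEN,np.ones((2,2)))
        cs,_=cv2.findContours(m,0,2)
        k=max(cs,key=cv2.contourArea)[:,0].astype(float)
        P=ray(d,k,z)[:,:2].astype(np.float32)
        b=cv2.minAreaRect(P); print(nm,np.round(b[0],1),np.round(b[1],1),round(b[2],1),"px",k.mean(0).round(0))
        print(cv2.boxPoints(b).round(1).tolist())
E
python3 - <<'E'
from cell import *
import pickle
d=pickle.load(open("w1.pkl","rb"))
g=d["pixels"].mean(2); print(g[165,225:290].round().astype(int).tolist()); print(g[135:200:2,254].round().astype(int).tolist())
cell(d)
for p in[(575,290),(530,290),(600,240)]: print("cone foot",ray(d,np.array(p)*.64,0).round())
E
```

```text
[143, 145, 145, 146, 145, 145, 144, 142, 144, 143, 145, 142, 148, 195, 203, 201, 197, 198, 195, 201, 205, 201, 106, 42, 32, 35, 40, 35, 44, 44, 52, 48, 50, 47, 54, 142, 194, 192, 192, 193, 195, 200, 202, 204, 205, 200, 173, 149, 145, 146, 148, 151, 152, 152, 152, 150, 153, 150, 148, 147, 147, 144, 148, 145, 145]
[145, 150, 137, 85, 206, 202, 200, 200, 201, 203, 202, 193, 50, 20, 24, 44, 84, 85, 79, 79, 75, 74, 72, 68, 117, 198, 196, 165, 150, 148, 143, 141, 142]
foot [644.7 218.9] [49.3 35.2] 84.7 px [255. 167.]
[[624.7999877929688, 196.0], [659.9000244140625, 192.6999969482422], [664.5, 241.8000030517578], [629.4000244140625, 245.10000610351562]]
fin [646.3 230. ] [ 6.5 10.1] 80.4 px [254. 164.]
[[640.7000122070312, 227.60000610351562], [650.7000122070312, 225.89999389648438], [651.7999877929688, 232.3000030517578], [641.7999877929688, 234.0]]
cone foot [[769. 170.   0.]]
cone foot [[736. 175.   0.]]
cone foot [[789. 204.   0.]]
```

Request:
{"op": "jog_arm", "data": {"moves": [[0,0,-4.4,0,0,0,0],[0,0,0,0,0,0,0],[0,0,0,0,0,0.03,0.3],[0,0,0,0,0,0,0.3],[0,0,0,0,0,0,0.3]]}}

```text
t: 3.2
eef_pos: [644.4, 212.3, 324.9]
eef_rot: [[0.996, -0.092, -0.001], [-0.092, -0.996, -0.0], [-0.001, 0.0, -1.0]]
contact_force: [0.4, 0.6, 0.6]
grip_width: 59.8
```

```bash
python3 - <<'E'
from cell import *
import pickle
s=bot.state()
d=cap("wrist");cell(d,(254,165),60)
R=np.array(s["eef_rot"]);print(s["eef_pos"],np.degrees(np.arctan2(R[1,0],R[0,0])),s["contact_force"],s["grip_width"])
print(R.T@(np.array([644.7,218.9,205])-s["eef_pos"]))
E
```

```text
foot [644.7 219.2] [49.2 35. ] 83.7 px [257. 183.]
[[624.5999755859375, 196.60000610351562], [659.4000244140625, 192.8000030517578], [664.7999877929688, 241.6999969482422], [630.0, 245.5]]
fin [645.6 230.6] [6.7 9.9] 84.8 px [256. 171.]
[[640.4000244140625, 227.6999969482422], [650.2000122070312, 226.8000030517578], [650.7999877929688, 233.5], [641.0, 234.39999389648438]]
[644.36790647 212.28936451 324.8742422 ] -5.270531219714523 [0.43660361 0.57672059 0.5701017 ] 59.8106485327773
[ -0.15238035  -6.65901181 119.87192779]
```

Request:
{"op": "jog_arm", "data": {"moves": [[0,0,0,0,-0.0067,0.02,0.3],[0,0,0,0,0,0.03,0.3],[0,0,0,0,0,0.03,0.3],[0,0,0,0,0,0.025,0.3],[0,0,0,0,0,0.015,0.3]]}}

```text
t: 3.75
eef_pos: [645.2, 218.8, 204.0]
eef_rot: [[0.996, -0.091, -0.001], [-0.091, -0.996, -0.0], [-0.001, 0.0, -1.0]]
contact_force: [-0.1, 0.0, 0.0]
grip_width: 59.7
```

Request:
{"op": "jog_arm", "data": {"moves": [[0,0,0,0,0,0,0.3],[0,0,0,0,0,0,1],[0,0,0,0,0,0,1],[0,0,0,0,0,0,1],[0,0,0,0,0,0,1]], "squeeze": 35}}

```text
t: 4.25
eef_pos: [645.4, 218.7, 205.6]
eef_rot: [[0.996, -0.091, 0.001], [-0.091, -0.996, 0.0], [0.001, -0.0, -1.0]]
contact_force: [-1.6, 1.0, 5.3]
grip_width: 11.3
```

Request:
{"op": "jog_arm", "data": {"moves": [[0,0,0,0,0,0,1],[0,0,0,0,0,0,1],[0,0,0,0,0,0,1],[0,0,0,0,0,0,1]]}}

```text
t: 4.65
eef_pos: [645.5, 218.6, 205.6]
eef_rot: [[0.996, -0.091, 0.001], [-0.091, -0.996, 0.0], [0.001, -0.0, -1.0]]
contact_force: [0.1, 0.1, 6.3]
grip_width: 11.5
```

Request:
{"op": "jog_arm", "data": {"moves": [[0,0,0,0,0,-0.01,1],[0,0,0,0,0,-0.03,1],[0,0,0,0,0,-0.03,1],[0,0,0,0,0,-0.035,1],[0,0,0,0,0,-0.035,1]]}}

```text
t: 5.15
eef_pos: [645.0, 218.6, 346.6]
eef_rot: [[0.996, -0.091, -0.0], [-0.091, -0.996, -0.0], [-0.0, 0.0, -1.0]]
contact_force: [-0.1, -0.8, -1.6]
grip_width: 11.6
```

Request:
{"op": "jog_arm", "data": {"moves": [[0,0,0,-0.006,0.0336,0,1],[0,0,0,-0.006,0.0336,0,1],[0,0,0,-0.006,0.0336,0,1],[0,0,0,-0.006,0.0336,0,1],[0,0,0,-0.006,0.0336,0,1]]}}

```text
t: 5.65
eef_pos: [599.4, 52.9, 345.4]
eef_rot: [[0.996, -0.091, 0.0], [-0.091, -0.996, -0.0], [0.0, 0.0, -1.0]]
contact_force: [0.7, 1.0, -1.8]
grip_width: 11.5
```

Request:
{"op": "jog_arm", "data": {"moves": [[0,0,0,-0.006,0.0336,0,1],[0,0,0,-0.006,0.0336,0,1],[0,0,0,-0.006,0.0336,0,1],[0,0,0,-0.006,0.0336,0,1],[0,0,0,-0.006,0.0336,0,1]]}}

```text
t: 6.15
eef_pos: [554.2, -111.7, 345.4]
eef_rot: [[0.996, -0.091, 0.0], [-0.091, -0.996, -0.0], [0.0, 0.0, -1.0]]
contact_force: [1.2, -0.3, -1.0]
grip_width: 11.5
```

Request:
{"op": "jog_arm", "data": {"moves": [[0,0,3.9,0,0,0,1],[0,0,0,0,0,0,1],[0,0,0,0,0,0,1]]}}

```text
t: 6.45
eef_pos: [554.9, -110.2, 345.1]
eef_rot: [[0.988, -0.157, 0.0], [-0.157, -0.988, -0.0], [0.0, -0.0, -1.0]]
contact_force: [0.3, 0.4, -1.5]
grip_width: 11.1
```

```bash
python3 - <<'E'
from h import *
import pickle
d=cap("wrist");t=cap("top");pickle.dump((d,t),open("w2.pkl","wb"))
cv2.imwrite("pics/w2.png",cv2.resize(d["pixels"],(800,600)))
s=bot.state();R=np.array(s["eef_rot"]);print(s["eef_pos"],np.degrees(np.arctan2(R[1,0],R[0,0])),s["contact_force"],s["grip_width"],R[:,2])
E
```

```text
[ 554.99778833 -109.8633777   344.9207747 ] -8.997288327648505 [ 0.36695662  0.86971727 -1.85010982] 11.732681305302961 [ 8.57487832e-05 -7.25948744e-05 -9.99999994e-01]
```

View pics/w2.png

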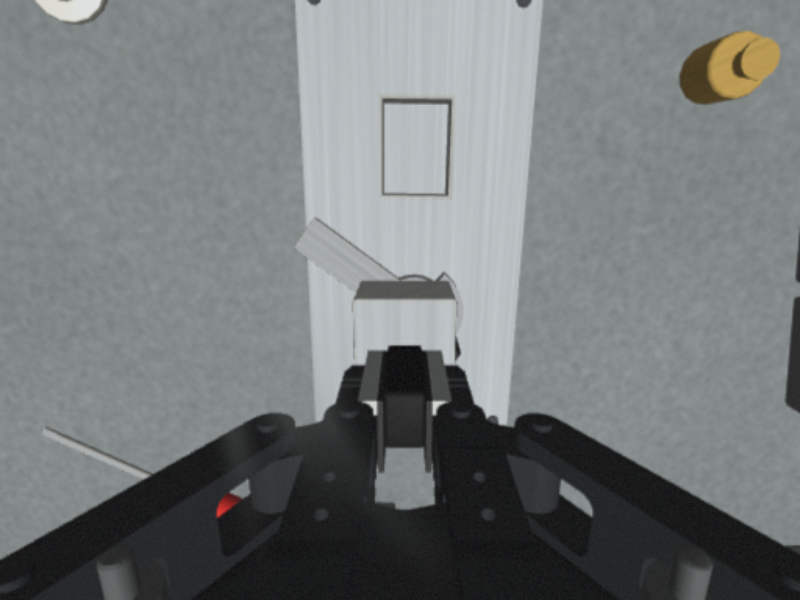

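The wrist view shows the pocket outline at (382..452, 98..194), the tongue at (345,255), and the held cell's foot front face at (355..457, 282..298). I'll extract sub-pixel edges for both.

```bash
python3 - <<'E'
from h import *
import pickle
d,t=pickle.load(open("w2.pkl","rb"))
g=d["pixels"].mean(2)
for r in(80,95,110): print(r,"cols 238..296",g[r,238:296].round().astype(int).tolist())
for c in(255,265,275): print(c,"rows 56..132",g[56:132,c].round().astype(int).tolist())
print("foot row 186",g[186,220:300].round().astype(int).tolist());print("row 200",g[200,220:300].round().astype(int).tolist())
print("foot col 250",g[170:230,250].round().astype(int).tolist())
print("deck r40",g[40,185:205].round().astype(int).tolist(),g[40,330:352].round().astype(int).tolist());print("deck r120",g[120,185:210].round().astype(int).tolist(),g[120,325:345].round().astype(int).tolist())
# expected foot of held cell in image
M=np.linalg.inv(np.array(d["cam_to_world"]))
from numpy import array as A
T=np.array(d["cam_to_world"])@np.linalg.inv(np.array(d["tool_from_camera"]))
for z in(203.0-28+0,203.):  # foot top, bottom z in tool
    for x in(-18,18):
        p=T@A([x,-25,z,1]); print("foot exp",x,z,proj(d,p[:3]).round(1))
# wall/deck expectations
print(np.round(d["cam_to_world"],3)[:3,3])
E
```

```text
80 cols 238..296 [185, 189, 188, 187, 185, 178, 133, 116, 180, 191, 194, 193, 190, 188, 189, 190, 187, 189, 188, 187, 186, 187, 189, 187, 190, 191, 192, 187, 189, 188, 190, 190, 190, 189, 188, 187, 186, 188, 187, 184, 189, 192, 191, 187, 188, 193, 195, 192, 119, 73, 105, 168, 181, 188, 192, 190, 190, 189]
95 cols 238..296 [185, 187, 188, 187, 185, 181, 136, 114, 182, 193, 192, 192, 192, 191, 190, 189, 189, 190, 186, 189, 186, 188, 187, 187, 188, 191, 191, 188, 188, 190, 190, 191, 190, 189, 187, 187, 188, 186, 184, 187, 190, 190, 190, 187, 190, 194, 195, 162, 89, 80, 167, 175, 182, 191, 194, 191, 192, 191]
110 cols 238..296 [186, 187, 188, 188, 188, 183, 135, 114, 182, 191, 192, 192, 192, 192, 189, 188, 190, 191, 188, 189, 189, 186, 186, 189, 189, 191, 189, 189, 190, 191, 189, 191, 192, 187, 187, 186, 184, 184, 187, 190, 194, 191, 189, 188, 193, 196, 192, 117, 71, 122, 171, 175, 188, 196, 191, 190, 190, 189]
255 rows 56..132 [188, 188, 189, 188, 184, 177, 162, 99, 75, 95, 147, 188, 189, 188, 188, 188, 188, 189, 188, 188, 189, 190, 188, 189, 189, 190, 188, 188, 188, 190, 190, 190, 189,
[... 1986 characters left out ...]
7, 187, 187, 187, 187, 187, 187, 189, 171, 67, 17, 14, 23, 12, 24, 18, 19, 24]
deck r40 [132, 130, 132, 132, 132, 148, 183, 190, 193, 193, 189, 186, 189, 190, 189, 191, 191, 186, 183, 184] [190, 189, 187, 186, 187, 188, 189, 189, 188, 193, 188, 185, 187, 185, 148, 136, 136, 137, 139, 140, 141, 141]
deck r120 [143, 144, 144, 145, 144, 142, 141, 140, 138, 159, 186, 192, 195, 196, 194, 191, 189, 188, 189, 189, 188, 188, 192, 196, 197] [191, 188, 187, 190, 192, 191, 190, 191, 194, 190, 186, 189, 156, 137, 136, 135, 135, 136, 137, 139]
foot exp -18 175.0 [[222.2 194.8]]
foot exp 18 175.0 [[290.7 194.9]]
foot exp -18 203.0 [[227.7 181.3]]
foot exp 18 203.0 [[285.9 181.3]]
[567.014 -41.108 314.417]
```

```bash
python3 - <<'E'
from h import *
import pickle
d,t=pickle.load(open("w2.pkl","rb"))
T=np.array(d["cam_to_world"])@np.linalg.inv(np.array(d["tool_from_camera"]))
yaw=lambda a,b:np.degrees(np.arctan2(-(b-a)[0],(b-a)[1]))
q=ray(d,[(243.5,80),(243.5,110),(288.4,80),(287.0,110),(255,62.6),(275,62.7),(255,125.1),(275,125.0)],43)
print(q.round(1)); Q=(q-T[:3,3])@T[:3,:3]; print("tool",Q.round(1))
for a,b in((190.5,194),(343.8,336.8)):
    p=ray(d,[(a,40),(b,120)],45);print(p.round(1),yaw(p[1],p[0]))
E
```

```text
[[557.2 -17.7  43. ]
 [552.8 -43.   43. ]
 [596.5 -23.9  43. ]
 [591.9 -49.1  43. ]
 [569.5  -5.2  43. ]
 [586.7  -8.   43. ]
 [561.  -57.9  43. ]
 [579.3 -60.7  43. ]]
tool [[ -12.3  -91.7  302.1]
 [ -12.7  -66.1  302.1]
 [  27.4  -91.8  302.1]
 [  26.9  -66.1  302.1]
 [  -2.1 -106.   302.1]
 [  15.3 -105.9  302.1]
 [  -2.3  -52.7  302.1]
 [  16.2  -52.8  302.1]]
[[518.3  20.6  45. ]
 [506.8 -44.6  45. ]] -9.972534966303629
[[ 6.467e+02  2.000e-01  4.500e+01]
 [ 6.355e+02 -6.490e+01  4.500e+01]] -9.820716920885278
```

Request:
{"op": "jog_arm", "data": {"moves": [[0,0,0.6,0,0,0,1],[0,0,0,0.0024,-0.0264,0,1],[0,0,0,0.0024,-0.0264,0,1],[0,0,0,0.0024,-0.0263,0,1],[0,0,0,0,0,0,1]]}}

```text
t: 7.05
eef_pos: [575.8, -30.9, 344.7]
eef_rot: [[0.986, -0.166, 0.0], [-0.166, -0.986, 0.001], [-0.0, -0.001, -1.0]]
contact_force: [0.2, -1.2, -1.3]
grip_width: 11.5
```

Request:
{"op": "jog_arm", "data": {"moves": [[0,0,0,0,0,0.03,1],[0,0,0,0,0,0.03,1],[0,0,0,0,0,0.025,1],[0,0,0,0,0,0,1],[0,0,0,0,0,0,1]]}}

```text
t: 7.55
eef_pos: [575.5, -33.8, 260.4]
eef_rot: [[0.986, -0.169, -0.0], [-0.169, -0.986, -0.0], [-0.0, 0.0, -1.0]]
contact_force: [0.8, -0.0, -1.4]
grip_width: 11.3
```

Request:
{"op": "jog_arm", "data": {"moves": [[0,0,0,0,0,0.0025,1],[0,0,0,0,0,0.0025,1],[0,0,0,0,0,0.0025,1],[0,0,0,0,0,0.0025,1],[0,0,0,0,0,0,1]]}}

```text
t: 8.05
eef_pos: [575.3, -33.7, 249.5]
eef_rot: [[0.986, -0.169, -0.0], [-0.169, -0.986, -0.0], [-0.0, 0.0, -1.0]]
contact_force: [-0.6, -0.0, -2.3]
grip_width: 11.5
```

Request:
{"op": "jog_arm", "data": {"moves": [[0,0,0,0,0,0.0015,1],[0,0,0,0,0,0.0015,1],[0,0,0,0,0,0,1]]}}

```text
t: 8.35
eef_pos: [575.3, -33.8, 246.4]
eef_rot: [[0.986, -0.169, -0.0], [-0.169, -0.986, -0.0], [-0.0, 0.0, -1.0]]
contact_force: [-0.7, 0.4, -1.8]
grip_width: 11.5
```

Request:
{"op": "jog_arm", "data": {"moves": [[0,0,0,0,0,0.0015,1],[0,0,0,0,0,0.0015,1],[0,0,0,0,0,0,1]]}}

```text
t: 8.65
eef_pos: [575.3, -33.7, 243.4]
eef_rot: [[0.986, -0.169, -0.0], [-0.169, -0.986, -0.0], [-0.0, 0.0, -1.0]]
contact_force: [-1.0, 1.0, -2.0]
grip_width: 11.3
```

It's in by 7 mm with no side force, so I'll continue.

Request:
{"op": "jog_arm", "data": {"moves": [[0,0,0,0,0,0.003,1],[0,0,0,0,0,0.003,1],[0,0,0,0,0,0.003,1],[0,0,0,0,0,0,1]]}}

```text
t: 9.05
eef_pos: [575.3, -33.8, 234.2]
eef_rot: [[0.986, -0.169, -0.0], [-0.169, -0.986, -0.0], [-0.0, 0.0, -1.0]]
contact_force: [0.4, 0.4, -1.7]
grip_width: 11.3
```

Request:
{"op": "jog_arm", "data": {"moves": [[0,0,0,0,0,0.003,1],[0,0,0,0,0,0.003,1],[0,0,0,0,0,0.001,1],[0,0,0,0,0,0,1]]}}

```text
t: 9.45
eef_pos: [575.3, -33.8, 227.4]
eef_rot: [[0.986, -0.169, -0.0], [-0.169, -0.986, -0.0], [-0.0, 0.0, -1.0]]
contact_force: [-1.7, -0.1, -2.8]
grip_width: 11.9
```

Request:
{"op": "jog_arm", "data": {"moves": [[0,0,0,0,0,0.001,1],[0,0,0,0,0,0.0005,1],[0,0,0,0,0,0,1]]}}

```text
t: 9.75
eef_pos: [575.3, -33.7, 226.2]
eef_rot: [[0.986, -0.169, -0.0], [-0.169, -0.986, -0.0], [-0.0, 0.0, -1.0]]
contact_force: [-2.8, 0.1, -1.5]
grip_width: 11.3
```

Request:
{"op": "jog_arm", "data": {"moves": [[0,0,0,0,0,0.0008,1],[0,0,0,0,0,0.0008,1],[0,0,0,0,0,0,1]]}}

```text
t: 10.05
eef_pos: [575.3, -33.7, 225.6]
eef_rot: [[0.986, -0.169, 0.0], [-0.169, -0.986, -0.0], [0.0, 0.0, -1.0]]
contact_force: [-9.9, 0.7, 14.7]
grip_width: 11.5
```

Contact at the predicted home height (225.6, expected 225.4). I'll release and rise.

Request:
{"op": "jog_arm", "data": {"moves": [[0,0,0,0,0,0,0.6],[0,0,0,0,0,0,0.6],[0,0,0,0,0,0,0.6],[0,0,0,0,0,0,0.6]]}}

```text
t: 10.45
eef_pos: [575.4, -33.8, 224.6]
eef_rot: [[0.986, -0.169, 0.0], [-0.169, -0.986, -0.0], [0.0, 0.0, -1.0]]
contact_force: [0.6, 0.8, 0.0]
grip_width: 34.2
```

Request:
{"op": "jog_arm", "data": {"moves": [[0,0,0,0,0,-0.01,0.6],[0,0,0,0,0,-0.03,0.6],[0,0,0,0,0,-0.02,1],[0,0,0,0,0,0,1],[0,0,0,0,0,0,1]]}}

```text
t: 10.95
eef_pos: [575.3, -33.7, 285.2]
eef_rot: [[0.986, -0.169, 0.001], [-0.169, -0.986, -0.0], [0.001, 0.0, -1.0]]
contact_force: [-0.4, 0.3, -0.3]
grip_width: 0.1
```

Request:
{"op": "jog_arm", "data": {"moves": [[0,0,0,0,0,0.015,1],[0,0,0,0,0,0.005,1],[0,0,0,0,0,0,1]]}}

```text
t: 11.25
eef_pos: [574.9, -33.7, 262.4]
eef_rot: [[0.986, -0.169, -0.003], [-0.169, -0.986, 0.001], [-0.003, 0.0, -1.0]]
contact_force: [0.3, 0.4, -0.2]
grip_width: -0.0
```

Request:
{"op": "jog_arm", "data": {"moves": [[0,0,0,0,0,0.001,1],[0,0,0,0,0,0.001,1],[0,0,0,0,0,0.001,1],[0,0,0,0,0,0,1]]}}

```text
t: 11.65
eef_pos: [575.4, -33.7, 261.6]
eef_rot: [[0.986, -0.169, 0.0], [-0.169, -0.986, -0.0], [0.0, 0.0, -1.0]]
contact_force: [-0.6, 0.0, -0.4]
grip_width: -0.0
```

Request:
{"op": "jog_arm", "data": {"moves": [[0,0,0,0,0,0.001,1],[0,0,0,0,0,0,1]]}}

```text
t: 11.85
eef_pos: [575.3, -33.7, 260.6]
eef_rot: [[0.986, -0.169, 0.0], [-0.169, -0.986, -0.0], [0.0, 0.0, -1.0]]
contact_force: [-0.7, -0.4, 0.6]
grip_width: 0.1
```

Request:
{"op": "jog_arm", "data": {"moves": [[0,0,0,0,0,0.001,1],[0,0,0,0,0,0,1]]}}

```text
t: 12.05
eef_pos: [575.3, -33.7, 259.5]
eef_rot: [[0.986, -0.169, -0.0], [-0.169, -0.986, -0.0], [-0.0, 0.0, -1.0]]
contact_force: [0.6, -0.4, -0.4]
grip_width: 0.1
```

Request:
{"op": "jog_arm", "data": {"moves": [[0,0,0,0,0,0.001,1],[0,0,0,0,0,0,1]]}}

```text
t: 12.25
eef_pos: [575.3, -33.7, 258.5]
eef_rot: [[0.986, -0.169, -0.0], [-0.169, -0.986, -0.0], [-0.0, 0.0, -1.0]]
contact_force: [0.6, -1.4, 0.0]
grip_width: -0.3
```

Request:
{"op": "jog_arm", "data": {"moves": [[0,0,0,0,0,0.001,1],[0,0,0,0,0,0,1]]}}

```text
t: 12.45
eef_pos: [575.4, -33.8, 257.5]
eef_rot: [[0.986, -0.169, -0.0], [-0.169, -0.986, -0.0], [-0.0, 0.0, -1.0]]
contact_force: [-0.1, -0.8, 1.0]
grip_width: 0.2
```

Request:
{"op": "jog_arm", "data": {"moves": [[0,0,0,0,0,0.001,1],[0,0,0,0,0,0,1]]}}

```text
t: 12.65
eef_pos: [575.4, -33.8, 257.4]
eef_rot: [[0.986, -0.169, 0.001], [-0.169, -0.986, -0.0], [0.001, 0.0, -1.0]]
contact_force: [-4.1, 0.1, 11.0]
grip_width: 0.1
```

Request:
{"op": "jog_arm", "data": {"moves": [[0,0,0,0,0,0.0005,1],[0,0,0,0,0,0,1]]}}

```text
t: 12.85
eef_pos: [575.4, -33.7, 257.4]
eef_rot: [[0.986, -0.169, 0.001], [-0.169, -0.986, -0.0], [0.001, 0.0, -1.0]]
contact_force: [-7.3, 1.3, 16.7]
grip_width: 0.1
```

The fin top is touched firmly at 257.4 (expected 257), so the cell is home. Next is the knob.

Request:
{"op": "jog_arm", "data": {"moves": [[0,0,0,0,0,-0.03,1],[0,0,0,0,0,-0.03,0],[0,0,0,0,0.03,-0.02,0],[0,0,0,0,0.035,0,0],[0,0,0,0,0.03,0,0]]}}

```text
t: 13.35
eef_pos: [559.0, -128.5, 336.9]
eef_rot: [[0.986, -0.169, 0.001], [-0.169, -0.986, -0.001], [0.001, 0.001, -1.0]]
contact_force: [0.4, -0.2, 0.7]
grip_width: 58.0
```

Request:
{"op": "jog_arm", "data": {"moves": [[0,0,0,0,0,0,0],[0,0,0,0,0,0,0],[0,0,0,0,0,0,0]]}}

```text
t: 13.65
eef_pos: [559.4, -126.8, 336.0]
eef_rot: [[0.986, -0.169, -0.0], [-0.169, -0.986, 0.0], [-0.0, -0.0, -1.0]]
contact_force: [0.5, 0.2, 0.1]
grip_width: 85.2
```

```bash
python3 - <<'E'
from h import *
import pickle
s=bot.state();R=np.array(s["eef_rot"]);print(s["eef_pos"],np.degrees(np.arctan2(R[1,0],R[0,0])),s["contact_force"],s["joint_positions"].round(1))
d=cap("wrist");pickle.dump(d,open("w3.pkl","wb"))
cv2.imwrite("pics/w3.png",cv2.resize(d["pixels"],(800,600)))
E
```

```text
[ 559.39453773 -126.76533071  336.03563517] -9.706276580390151 [0.5301702 0.2269181 0.0647589] [-20.5  10.3  88.4   0.   81.3 -10.8]
```

View pics/w3.png

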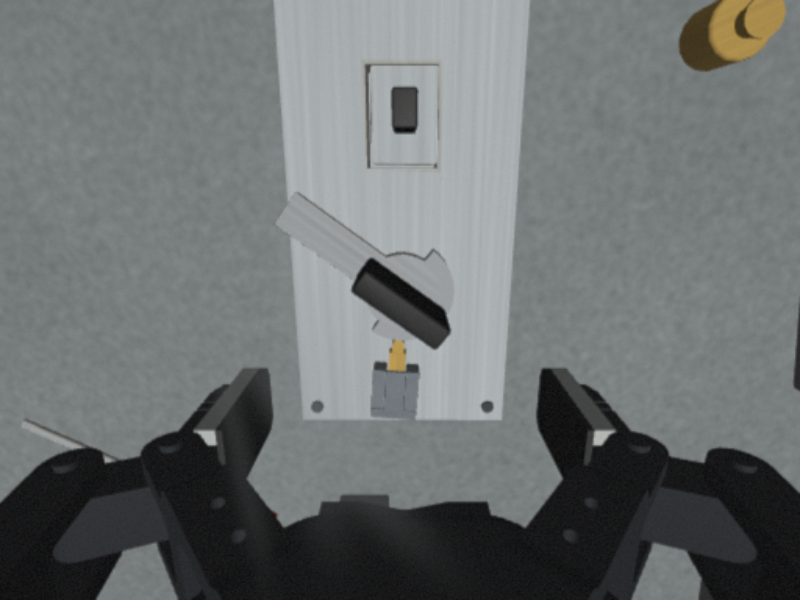

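The cell sits in the pocket at (403,115). The knob bar runs (365,270)-(440,335), the tongue tip is at (300,210), and the follower is at (398,350). I'll measure the bar's angle and centre.

```bash
python3 - <<'E'
from h import *
import pickle
d=pickle.load(open("w3.pkl","rb"))
T=np.array(d["cam_to_world"])@np.linalg.inv(np.array(d["tool_from_camera"]))
im=d["pixels"];g=im.mean(2)
tl=lambda px,z:((ray(d,px,z)-T[:3,3])@T[:3,:3])[:,:2]
m=np.zeros(g.shape,np.uint8);m[155:235,215:300]=(g[155:235,215:300]<90)
n,l,st,c=cv2.connectedComponentsWithStats(m);print(st[1:],c[1:].round(1))
m=(l==1+st[1:,4].argmax()).astype(np.uint8)
k=max(cv2.findContours(m,0,2)[0],key=cv2.contourArea)[:,0]
for z in(57,93):
    b=cv2.minAreaRect(tl(k,z).astype(np.float32));print(z,"bar tool",np.round(b,1) if 0 else b)
bc=cv2.resize(im[150:245,170:310],(800,543),interpolation=cv2.INTER_CUBIC)
cv2.imwrite("pics/knob.png",bc)
# tongue side edges / follower
hsv=cv2.cvtColor(im,cv2.COLOR_BGR2HSV);f=((hsv[...,1]>100)&(hsv[...,0]>12)&(hsv[...,0]<32)).astype(np.uint8);f[:200]=0;f[:,:230]=0;f[:,280:]=0;f[245:]=0
ys,xs=np.nonzero(f);print("follower px",xs.min(),xs.max(),ys.min(),ys.max());
q=np.c_[xs,ys];print("foll tool",tl(q.mean(0),52),cv2.fitLine(tl(q,52).astype(np.float32),2,0,.01,.01).ravel())
print("tongue tip",tl([(287*.64,208*.64),(300*.64,193*.64),(277*.64,223*.64)],56))
E
```

```text
[[ 249  163    1    1    1]
 [ 251  162    1    1    1]
 [ 253  162    1    1    1]
 [ 261  162    2    1    2]
 [ 265  163    1    1    1]
 [ 273  163    2    2    2]
 [ 225  165   63   58 1677]
 [ 240  207    1    1    1]
 [ 250  223    1    2    2]
 [ 240  232    7    3   21]
 [ 260  233    8    2   15]] [[249.  163. ]
 [251.  162. ]
 [253.  162. ]
 [261.5 162. ]
 [265.  163. ]
 [273.5 163.5]
 [256.7 193.7]
 [240.  207. ]
 [250.  223.5]
 [243.  233. ]
 [263.3 233.5]]
57 bar tool ((0.6918277740478516, 7.289941787719727), (63.99950408935547, 23.4421443939209), 36.33422088623047)
93 bar tool ((0.7557086944580078, -3.9378662109375), (54.72235870361328, 20.044055938720703), 36.33422088623047)
follower px 249 258 218 237
foll tool [[-3.45947794 42.24333163]] [ 3.5816710e-02 -9.9935836e-01 -3.4603629e+00  4.2274227e+01]
tongue tip [[-62.95056857 -47.33970981]
 [-55.33074887 -55.36370917]
 [-69.05431283 -39.16923398]]
```

View pics/knob.png

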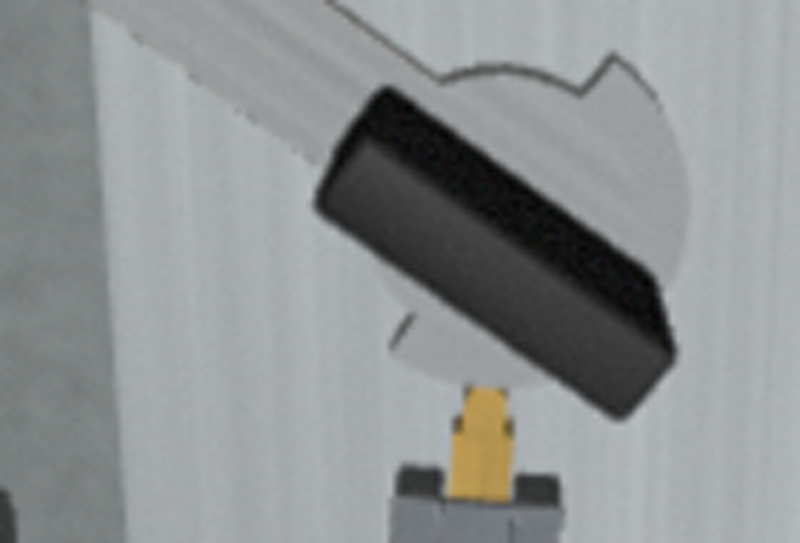

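```bash
python3 - <<'E'
from h import *
import pickle
d=pickle.load(open("w3.pkl","rb"))
T=np.array(d["cam_to_world"])@np.linalg.inv(np.array(d["tool_from_camera"]))
tl=lambda px,z:((ray(d,px,z)-T[:3,3])@T[:3,:3])[:,:2]
q=np.array([(372,140),(318,205),(622,418),(675,352)])*.175+[170-.4,150-.4]
p=tl(q,93);print(p.round(1),p.mean(0));v=p[2]+p[3]-p[0]-p[1];print(np.degrees(np.arctan2(v[1],v[0])),np.linalg.norm(v)/2,np.linalg.norm(p[0]-p[1]))
E
```

```text
[[-17.  -20.2]
 [-24.4 -11.2]
 [ 16.9  19.5]
 [ 24.    9.7]] [-0.11564671 -0.52461671]
36.353231196324174 51.12975666377176 11.632045014251664
```

Request:
{"op": "jog_arm", "data": {"moves": [[0,0,-7.7,0,-0.0005,0,0.4],[0,0,-7.7,0,0,0,0.4],[0,0,-7.7,0,0,0,0.4],[0,0,-7.6,0,0,0,0.4],[0,0,-7.6,0,0,0,0.4]]}}

```text
t: 14.2
eef_pos: [559.6, -125.9, 336.1]
eef_rot: [[0.875, 0.484, -0.0], [0.484, -0.875, 0.0], [-0.0, -0.0, -1.0]]
contact_force: [-0.1, 0.3, 0.2]
grip_width: 51.2
```

Request:
{"op": "jog_arm", "data": {"moves": [[0,0,-7.6,0,0,0,0.4],[0,0,-7.7,0,0,0,0.4],[0,0,0,0,0,0.02,0.4],[0,0,0,0,0,0.02,0.4],[0,0,0,0,0,0,0.4]]}}

```text
t: 14.7
eef_pos: [559.1, -125.9, 293.8]
eef_rot: [[0.72, 0.694, -0.004], [0.694, -0.72, 0.001], [-0.002, -0.003, -1.0]]
contact_force: [-0.9, 0.8, -0.1]
grip_width: 51.0
```

Request:
{"op": "jog_arm", "data": {"moves": [[0,0,0,0,0,0.02,0.4],[0,0,0,0,0,0.02,0.4],[0,0,0,0,0,0.02,0.4],[0,0,0,0,0,0.001,0.4],[0,0,0,0,0,0,0.4]]}}

```text
t: 15.2
eef_pos: [559.7, -126.6, 236.1]
eef_rot: [[0.721, 0.693, 0.0], [0.693, -0.721, -0.0], [0.0, 0.0, -1.0]]
contact_force: [-0.9, 0.1, 0.3]
grip_width: 51.4
```

```bash
cat > st.py <<'E'
from h import *
s=bot.state();R=np.array(s["eef_rot"])
print(s["t"],s["eef_pos"].round(2),"yaw",round(np.degrees(np.arctan2(R[1,0],R[0,0])),2),s["contact_force"].round(1),s["ft_torque"].round(3),s["grip_width"],s["joint_positions"].round(1))
E
python3 st.py
```

```text
15.2 [ 559.72 -126.63  236.08] yaw 43.9 [-0.9  0.1  0.3] [-0.02  -0.017 -0.004] 51.382888956617506 [-20.4  15.   95.   -0.   70.  -64.3]
```

Request:
{"op": "jog_arm", "data": {"moves": [[0,0,0,0,0,0,1],[0,0,0,0,0,0,1],[0,0,0,0,0,0,1],[0,0,0,0,0,0,1],[0,0,0,0,0,0,1]], "squeeze": 40}}

```text
t: 15.7
eef_pos: [559.3, -127.3, 236.3]
eef_rot: [[0.721, 0.693, 0.0], [0.693, -0.721, -0.001], [-0.001, 0.001, -1.0]]
contact_force: [-7.0, -2.7, 8.8]
grip_width: 13.3
```

Request:
{"op": "jog_arm", "data": {"moves": [[0,0,0,0,0,0,1],[0,0,0,0,0,0,1],[0,0,0,0,0,0,1]]}}

```text
t: 16.0
eef_pos: [559.3, -127.3, 236.3]
eef_rot: [[0.721, 0.693, 0.0], [0.693, -0.721, -0.001], [-0.001, 0.001, -1.0]]
contact_force: [-5.8, -3.1, 9.3]
grip_width: 13.6
```

```bash
python3 st.py
```

```text
16.0 [ 559.29 -127.31  236.28] yaw 43.86 [-5.8 -3.1  9.3] [-0.475  0.989  0.081] 13.594951417484959 [-20.5  14.9  95.   -0.1  70.  -64.3]
```

Request:
{"op": "jog_arm", "data": {"moves": [[0,0,0,-0.0008,-0.0002,-0.0002,1],[0,0,0,0,0,0,1],[0,0,3,0,0,0,1],[0,0,3,0,0,0,1],[0,0,0,0,0,0,1]]}}

```text
t: 16.5
eef_pos: [558.9, -127.5, 236.3]
eef_rot: [[0.791, 0.612, 0.001], [0.612, -0.791, -0.001], [0.0, 0.002, -1.0]]
contact_force: [0.1, -2.2, 8.1]
grip_width: 13.2
```

```bash
python3 st.py
```

```text
16.5 [ 558.91 -127.54  236.31] yaw 37.75 [ 0.1 -2.2  8.1] [-0.149  0.114 -0.061] 13.172142285866562 [-20.5  14.9  95.1  -0.   69.9 -58.3]
```

Request:
{"op": "jog_arm", "data": {"moves": [[0,0,3,0,0,0,1],[0,0,3,0,0,0,1],[0,0,3,0,0,0,1],[0,0,3,0,0,0,1]]}}

```text
t: 16.9
eef_pos: [558.7, -127.6, 236.3]
eef_rot: [[0.901, 0.434, 0.001], [0.434, -0.901, -0.001], [0.0, 0.001, -1.0]]
contact_force: [-4.8, -3.6, 9.7]
grip_width: 13.6
```

```bash
python3 st.py
```

```text
16.9 [ 558.74 -127.64  236.28] yaw 25.75 [-4.8 -3.6  9.7] [-0.607  0.616  0.137] 13.626775309548343 [-20.6  14.9  95.1  -0.1  70.  -46.3]
```

Request:
{"op": "jog_arm", "data": {"moves": [[0,0,3,0,0,0,1],[0,0,3,0,0,0,1],[0,0,3,0,0,0,1],[0,0,3,0,0,0,1]]}}

```text
t: 17.3
eef_pos: [558.5, -127.7, 236.3]
eef_rot: [[0.971, 0.238, -0.0], [0.238, -0.971, -0.001], [-0.0, 0.001, -1.0]]
contact_force: [-7.8, -4.9, 11.5]
grip_width: 13.5
```

```bash
python3 st.py
```

```text
17.3 [ 558.52 -127.75  236.26] yaw 13.75 [-7.8 -4.9 11.5] [-0.721  1.1    0.174] 13.45601423053882 [-20.6  14.9  95.1  -0.1  70.  -34.3]
```

Request:
{"op": "jog_arm", "data": {"moves": [[0,0,1,0,0,0,1],[0,0,1,0,0,0,1]]}}

```text
t: 17.5
eef_pos: [558.5, -127.8, 236.2]
eef_rot: [[0.979, 0.205, -0.0], [0.205, -0.979, -0.001], [-0.0, 0.001, -1.0]]
contact_force: [-8.0, -4.5, 12.4]
grip_width: 13.4
```

```bash
python3 st.py; python3 st.py
```

```text
17.5 [ 558.48 -127.75  236.24] yaw 11.82 [-8.  -4.5 12.4] [-0.811  1.189  0.152] 13.449053634666928 [-20.6  14.9  95.1  -0.1  70.  -32.4]
17.5 [ 558.48 -127.75  236.24] yaw 11.82 [-8.  -4.5 12.4] [-0.811  1.189  0.152] 13.449053634666928 [-20.6  14.9  95.1  -0.1  70.  -32.4]
```

Request:
{"op": "jog_arm", "data": {"moves": [[0,0,0,-0.001,0.0003,-0.0003,1],[0,0,1,0,0,0,1],[0,0,1,0,0,0,1]]}}

```text
t: 17.8
eef_pos: [558.0, -127.9, 236.3]
eef_rot: [[0.985, 0.17, 0.001], [0.17, -0.985, -0.001], [0.001, 0.001, -1.0]]
contact_force: [2.3, -1.3, 6.9]
grip_width: 13.2
```

```bash
python3 st.py
```

```text
17.8 [ 558.04 -127.92  236.32] yaw 9.81 [ 2.3 -1.3  6.9] [-0.268 -0.412  0.14 ] 13.210247527269585 [-20.6  14.8  95.2  -0.   69.9 -30.4]
```

Request:
{"op": "jog_arm", "data": {"moves": [[0,0,1,0,0,0,1],[0,0,1,0,0,0,1]]}}

```text
t: 18.0
eef_pos: [558.0, -128.0, 236.3]
eef_rot: [[0.991, 0.136, 0.001], [0.136, -0.991, -0.001], [0.001, 0.001, -1.0]]
contact_force: [0.6, -2.2, 7.4]
grip_width: 13.5
```

```bash
python3 st.py
```

```text
18.0 [ 558.03 -127.95  236.31] yaw 7.8 [ 0.6 -2.2  7.4] [-0.25  -0.265  0.04 ] 13.451306882855654 [-20.6  14.8  95.2  -0.   69.9 -28.4]
```

Request:
{"op": "jog_arm", "data": {"moves": [[0,0,0.7,0,0,0,1],[0,0,0.7,0,0,0,1]]}}

```text
t: 18.2
eef_pos: [558.0, -127.9, 236.3]
eef_rot: [[0.994, 0.112, 0.001], [0.112, -0.994, -0.001], [0.001, 0.001, -1.0]]
contact_force: [1.0, -2.0, 7.4]
grip_width: 13.5
```

```bash
python3 st.py
```

```text
18.2 [ 557.98 -127.94  236.27] yaw 6.42 [ 1.  -2.   7.4] [-0.315 -0.272  0.134] 13.467772953541026 [-20.6  14.8  95.2  -0.   69.9 -27. ]
```

```bash
cat > st2.py <<'E'
from h import *
S=[]
for i in range(4):
    S.append(bot.state())
    if i<3: bot.capture("top")
R=np.array(S[-1]["eef_rot"]);y=np.degrees(np.arctan2(R[1,0],R[0,0]))
print(round(S[-1]["t"],2),"turned",round(43.86-y,2),S[-1]["contact_force"].round(1),"Tz",[round(float(s["ft_torque"][2]),3) for s in S],"mean",np.mean([s["ft_torque"][2] for s in S]).round(3))
E
python3 st2.py; python3 - <<'E'
from h import *
d=cap("wrist");cv2.imwrite("pics/w4.png",d["pixels"])
E
```

```text
18.35 turned 37.43 [ 1.6 -1.3  6.6] Tz [0.134, 0.034, 0.026, 0.036] mean 0.058
```

View pics/w4.png

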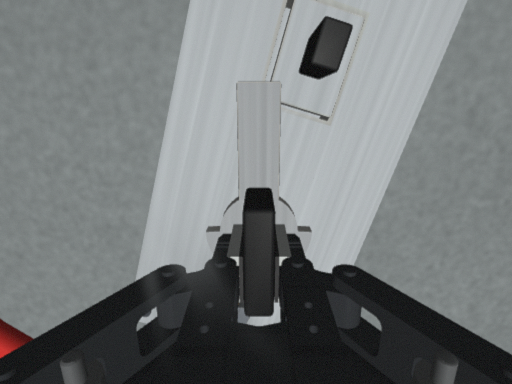

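Request:
{"op": "jog_arm", "data": {"moves": [[0,0,1,0,0,0,1],[0,0,1,0,0,0,1]]}}

```text
t: 18.6
eef_pos: [557.9, -127.9, 236.3]
eef_rot: [[0.997, 0.077, 0.001], [0.077, -0.997, -0.001], [0.001, 0.001, -1.0]]
contact_force: [0.2, -1.5, 8.0]
grip_width: 13.3
```

```bash
python3 st2.py
```

```text
18.75 turned 39.43 [ 0.8 -1.8  7.6] Tz [0.14, -0.008, -0.056, -0.017] mean 0.014
```

Request:
{"op": "jog_arm", "data": {"moves": [[0,0,1,0,0,0,1],[0,0,1,0,0,0,1]]}}

```text
t: 18.95
eef_pos: [557.9, -128.0, 236.3]
eef_rot: [[0.999, 0.042, 0.001], [0.042, -0.999, -0.001], [0.001, 0.001, -1.0]]
contact_force: [0.6, -2.7, 8.3]
grip_width: 13.4
```

```bash
python3 st.py
```

```text
18.95 [ 557.92 -127.99  236.32] yaw 2.4 [ 0.6 -2.7  8.3] [-0.382 -0.002  0.075] 13.44708209340396 [-20.6  14.8  95.2  -0.   69.9 -23. ]
```

Request:
{"op": "jog_arm", "data": {"moves": [[0,0,1,0,0,0,1],[0,0,1,0,0,0,1]]}}

```text
t: 19.15
eef_pos: [557.9, -127.9, 236.3]
eef_rot: [[1.0, 0.007, 0.001], [0.007, -1.0, -0.001], [0.001, 0.001, -1.0]]
contact_force: [0.1, -2.0, 9.7]
grip_width: 13.5
```

```bash
python3 st.py
```

```text
19.15 [ 557.88 -127.94  236.28] yaw 0.41 [ 0.1 -2.   9.7] [-0.383  0.027  0.096] 13.459368518824864 [-20.6  14.8  95.2  -0.   70.  -21. ]
```

Request:
{"op": "jog_arm", "data": {"moves": [[0,0,1,0,0,0,1]]}}

```text
t: 19.25
eef_pos: [557.9, -128.0, 236.3]
eef_rot: [[1.0, -0.01, 0.001], [-0.01, -1.0, -0.001], [0.001, 0.001, -1.0]]
contact_force: [-1.3, -2.5, 8.4]
grip_width: 13.1
```

```bash
python3 st.py
```

```text
19.25 [ 557.88 -127.95  236.3 ] yaw -0.59 [-1.3 -2.5  8.4] [-0.36   0.099  0.109] 13.125633379772854 [-20.6  14.8  95.2  -0.   70.  -20. ]
```

Request:
{"op": "jog_arm", "data": {"moves": [[0,0,1,0,0,0,1]]}}

```text
t: 19.35
eef_pos: [557.8, -128.0, 236.3]
eef_rot: [[1.0, -0.028, 0.001], [-0.028, -1.0, -0.001], [0.001, 0.001, -1.0]]
contact_force: [-2.7, -2.3, 9.4]
grip_width: 13.2
```

```bash
python3 st.py
```

```text
19.35 [ 557.84 -127.97  236.27] yaw -1.6 [-2.7 -2.3  9.4] [-0.372  0.114  0.136] 13.15541878384797 [-20.6  14.8  95.2  -0.   70.  -19. ]
```

Request:
{"op": "jog_arm", "data": {"moves": [[0,0,1,0,0,0,1]]}}

```text
t: 19.45
eef_pos: [557.8, -128.0, 236.3]
eef_rot: [[0.999, -0.045, 0.0], [-0.045, -0.999, -0.001], [0.001, 0.001, -1.0]]
contact_force: [-2.3, -2.1, 8.7]
grip_width: 13.9
```

```bash
python3 st.py
```

```text
19.45 [ 557.83 -127.97  236.26] yaw -2.6 [-2.3 -2.1  8.7] [-0.33   0.234  0.049] 13.856477939107954 [-20.6  14.8  95.2  -0.   70.  -18. ]
```

Request:
{"op": "jog_arm", "data": {"moves": [[0,0,1,0,0,0,1]]}}

```text
t: 19.55
eef_pos: [557.8, -128.0, 236.3]
eef_rot: [[0.998, -0.063, 0.0], [-0.063, -0.998, -0.001], [0.0, 0.001, -1.0]]
contact_force: [-2.2, -1.2, 9.7]
grip_width: 13.8
```

```bash
python3 st.py
```

```text
19.55 [ 557.81 -127.96  236.29] yaw -3.6 [-2.2 -1.2  9.7] [-0.368  0.178  0.154] 13.796612208043447 [-20.6  14.8  95.2  -0.   70.  -17. ]
```

Request:
{"op": "jog_arm", "data": {"moves": [[0,0,1,0,0,0,1]]}}

```text
t: 19.65
eef_pos: [557.8, -128.0, 236.3]
eef_rot: [[0.997, -0.08, 0.0], [-0.08, -0.997, -0.001], [0.0, 0.001, -1.0]]
contact_force: [-2.7, -2.0, 9.4]
grip_width: 13.3
```

```bash
python3 st.py
```

```text
19.65 [ 557.79 -127.95  236.31] yaw -4.59 [-2.7 -2.   9.4] [-0.388  0.259  0.13 ] 13.344119316204235 [-20.6  14.8  95.2  -0.   70.  -16. ]
```

Request:
{"op": "jog_arm", "data": {"moves": [[0,0,1,0,0,0,1]]}}

```text
t: 19.75
eef_pos: [557.8, -128.0, 236.3]
eef_rot: [[0.995, -0.097, 0.0], [-0.097, -0.995, -0.001], [0.0, 0.001, -1.0]]
contact_force: [-2.4, -2.5, 9.5]
grip_width: 13.4
```

```bash
python3 st.py
```

```text
19.75 [ 557.77 -127.95  236.26] yaw -5.59 [-2.4 -2.5  9.5] [-0.355  0.296  0.044] 13.3863274209718 [-20.6  14.8  95.2  -0.   70.  -15. ]
```

Request:
{"op": "jog_arm", "data": {"moves": [[0,0,1,0,0,0,1]]}}

```text
t: 19.85
eef_pos: [557.7, -128.0, 236.3]
eef_rot: [[0.993, -0.115, 0.0], [-0.115, -0.993, -0.001], [0.0, 0.001, -1.0]]
contact_force: [-3.5, -2.5, 10.3]
grip_width: 13.4
```

```bash
python3 st.py
```

```text
19.85 [ 557.75 -127.96  236.27] yaw -6.6 [-3.5 -2.5 10.3] [-0.343  0.389  0.053] 13.353773851471352 [-20.6  14.8  95.2  -0.   70.  -14. ]
```

Request:
{"op": "jog_arm", "data": {"moves": [[0,0,1,0,0,0,1]]}}

```text
t: 19.95
eef_pos: [557.7, -128.0, 236.3]
eef_rot: [[0.991, -0.132, 0.0], [-0.132, -0.991, -0.001], [0.0, 0.001, -1.0]]
contact_force: [-3.2, -2.7, 10.1]
grip_width: 13.5
```

```bash
python3 st.py
```

```text
19.95 [ 557.72 -127.96  236.26] yaw -7.6 [-3.2 -2.7 10.1] [-0.335  0.477  0.052] 13.459387749929745 [-20.6  14.8  95.2  -0.   70.  -13. ]
```

Request:
{"op": "jog_arm", "data": {"moves": [[0,0,1,0,0,0,1]]}}

```text
t: 20.05
eef_pos: [557.7, -128.0, 236.3]
eef_rot: [[0.989, -0.149, 0.0], [-0.149, -0.989, -0.001], [0.0, 0.001, -1.0]]
contact_force: [-3.9, -1.8, 10.5]
grip_width: 13.5
```

```bash
python3 st.py
```

```text
20.05 [ 557.71 -127.95  236.26] yaw -8.6 [-3.9 -1.8 10.5] [-0.44   0.54  -0.001] 13.452626510349472 [-20.6  14.8  95.2  -0.   70.  -12. ]
```

Request:
{"op": "jog_arm", "data": {"moves": [[0,0,0.7,0,0,0,1]]}}

```text
t: 20.15
eef_pos: [557.7, -128.0, 236.3]
eef_rot: [[0.987, -0.162, 0.0], [-0.162, -0.987, -0.001], [0.0, 0.001, -1.0]]
contact_force: [-4.3, -1.1, 10.2]
grip_width: 13.4
```

```bash
python3 st.py
```

```text
20.15 [ 557.7  -127.95  236.3 ] yaw -9.3 [-4.3 -1.1 10.2] [-0.296  0.531 -0.021] 13.44397798284428 [-20.6  14.8  95.2  -0.   70.  -11.3]
```

Request:
{"op": "jog_arm", "data": {"moves": [[0,0,0.7,0,0,0,1]]}}

```text
t: 20.25
eef_pos: [557.7, -127.9, 236.2]
eef_rot: [[0.985, -0.173, -0.0], [-0.173, -0.985, -0.001], [0.0, 0.001, -1.0]]
contact_force: [-3.7, -2.1, 10.2]
grip_width: 13.2
```

```bash
python3 st.py
```

```text
20.25 [ 557.65 -127.94  236.23] yaw -9.99 [-3.7 -2.1 10.2] [-0.32   0.602 -0.048] 13.242335051527107 [-20.6  14.8  95.2  -0.   70.  -10.6]
```

Drag has vanished or gone slightly negative at about 52–54°, so the follower is entering the notch. I'll take small steps until the drag returns, which means fully dropped.

Request:
{"op": "jog_arm", "data": {"moves": [[0,0,0.7,0,0,0,1]]}}

```text
t: 20.35
eef_pos: [557.7, -128.0, 236.3]
eef_rot: [[0.983, -0.186, -0.0], [-0.186, -0.983, -0.001], [-0.0, 0.001, -1.0]]
contact_force: [-4.7, -2.0, 10.4]
grip_width: 13.8
```

```bash
python3 st.py
```

```text
20.35 [ 557.66 -127.98  236.26] yaw -10.69 [-4.7 -2.  10.4] [-0.397  0.656 -0.056] 13.756713418923573 [-20.6  14.8  95.2  -0.   70.   -9.9]
```

Request:
{"op": "jog_arm", "data": {"moves": [[0,0,0.7,0,0,0,1]]}}

```text
t: 20.45
eef_pos: [557.7, -128.0, 236.3]
eef_rot: [[0.98, -0.197, -0.0], [-0.197, -0.98, -0.001], [-0.0, 0.001, -1.0]]
contact_force: [-5.6, -2.8, 11.0]
grip_width: 13.3
```

```bash
python3 st.py
```

```text
20.45 [ 557.66 -127.97  236.25] yaw -11.39 [-5.6 -2.8 11. ] [-0.483  0.694 -0.089] 13.334945727372565 [-20.6  14.8  95.2  -0.   70.   -9.2]
```

Request:
{"op": "jog_arm", "data": {"moves": [[0,0,0.7,0,0,0,1]]}}

```text
t: 20.55
eef_pos: [557.6, -128.0, 236.3]
eef_rot: [[0.978, -0.209, -0.0], [-0.209, -0.978, -0.001], [0.0, 0.001, -1.0]]
contact_force: [-5.0, -2.1, 11.6]
grip_width: 13.3
```

```bash
python3 st.py
```

```text
20.55 [ 557.65 -128.    236.28] yaw -12.09 [-5.  -2.1 11.6] [-0.324  0.633  0.123] 13.267923712212424 [-20.6  14.8  95.2  -0.   70.   -8.5]
```

Request:
{"op": "jog_arm", "data": {"moves": [[0,0,0.7,0,0,0,1]]}}

```text
t: 20.65
eef_pos: [557.6, -128.0, 236.3]
eef_rot: [[0.975, -0.221, -0.0], [-0.221, -0.975, -0.001], [-0.0, 0.001, -1.0]]
contact_force: [-5.7, -0.3, 10.6]
grip_width: 13.5
```

```bash
python3 st.py
```

```text
20.65 [ 557.63 -127.97  236.25] yaw -12.78 [-5.7 -0.3 10.6] [-0.399  0.703  0.062] 13.456470857348517 [-20.6  14.8  95.2  -0.   70.   -7.8]
```

The drag returned at 56°, so the follower has dropped. I'm stopping, letting go and rising to look.

Request:
{"op": "jog_arm", "data": {"moves": [[0,0,0,0,0,0,0.4],[0,0,0,0,0,0,0.4],[0,0,0,0,0,0,0.4],[0,0,0,0,0,0,0.4],[0,0,0,0,0,-0.01,0.4]]}}

```text
t: 21.15
eef_pos: [557.5, -127.7, 244.8]
eef_rot: [[0.975, -0.22, -0.002], [-0.22, -0.975, 0.001], [-0.002, -0.0, -1.0]]
contact_force: [-0.2, 0.2, 0.6]
grip_width: 51.0
```

Request:
{"op": "jog_arm", "data": {"moves": [[0,0,0,0,0,-0.03,0.4],[0,0,0,0,0,-0.03,0.4],[0,0,0,0,0.02,-0.03,0],[0,0,0,0,0.02,0,0],[0,0,0,0,0,0,0]]}}

```text
t: 21.65
eef_pos: [548.6, -168.4, 337.2]
eef_rot: [[0.975, -0.222, 0.002], [-0.222, -0.975, -0.001], [0.002, 0.001, -1.0]]
contact_force: [0.6, 0.4, 0.2]
grip_width: 85.6
```

```bash
python3 - <<'E'
from h import *
import pickle
d=cap("wrist");pickle.dump(d,open("w5.pkl","wb"))
im=d["pixels"]
a=cv2.resize(im,(512,384));
b=cv2.resize(im[110:210,200:310],(660,600),interpolation=cv2.INTER_CUBIC)
cv2.imwrite("pics/w5.png",b);cv2.imwrite("pics/w5f.png",im)
hsv=cv2.cvtColor(im,cv2.COLOR_BGR2HSV);f=((hsv[...,1]>100)&(hsv[...,0]>12)&(hsv[...,0]<32))
ys,xs=np.nonzero(f[120:260,220:300]);print(xs.min()+220,xs.max()+220,ys.min()+120,ys.max()+120)
E
python3 st.py
```

```text
252 262 178 192
21.7 [ 548.7  -167.49  336.41] yaw -12.81 [0.3 1.2 0.8] [-0.014  0.022 -0.033] 85.82134338606346 [-24.7  10.3  88.4  -0.   81.3 -11.9]
```

View pics/w5.png

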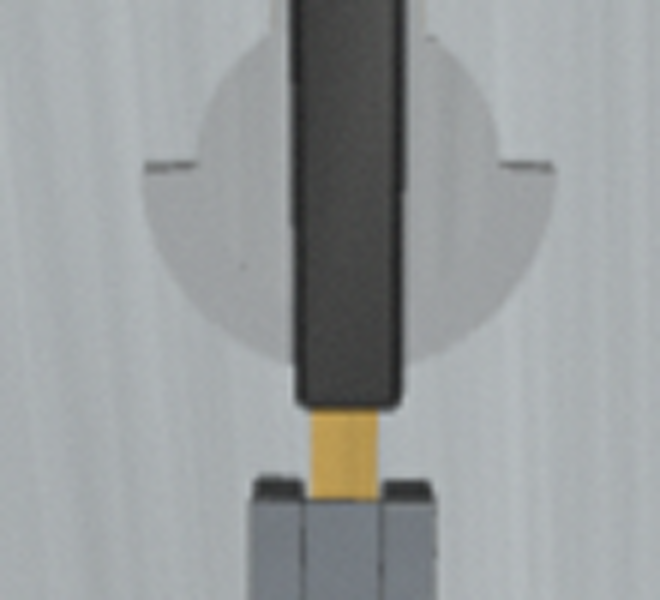

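The bar now lines up with the follower, and the follower's shoulder has moved out from the housing at (345,455) toward the notch. The bar hides the tip, so I'll look once from the follower's side.

Request:
{"op": "jog_arm", "data": {"moves": [[0,0,0,0,0.035,0,0],[0,0,0,0,0.035,0,0],[0,0,0,0,0.03,0,0],[0,0,0,0,0,0,0],[0,0,0,0,0,0,0]]}}

```text
t: 22.2
eef_pos: [526.9, -264.2, 335.4]
eef_rot: [[0.975, -0.221, -0.001], [-0.221, -0.975, 0.001], [-0.001, -0.001, -1.0]]
contact_force: [-0.7, 0.2, -0.1]
grip_width: 85.8
```

```bash
python3 - <<'E'
from h import *
import pickle
d=cap("wrist");pickle.dump(d,open("w6.pkl","wb"))
im=d["pixels"]
fx=proj(d,[558,-128,52])[0].round(0).astype(int);h=proj(d,[551,-168,52])[0].round(0).astype(int);print(fx,h)
T=np.array(d["cam_to_world"])@np.linalg.inv(np.array(d["tool_from_camera"]))
hsv=cv2.cvtColor(im,cv2.COLOR_BGR2HSV);f=((hsv[...,1]>100)&(hsv[...,0]>12)&(hsv[...,0]<32)).astype(np.uint8);f[:,:220]=0;f[:,300:]=0
f[:max(fx[1]-10,0)]=0;f[h[1]+20:]=0
ys,xs=np.nonzero(f);print(xs.min(),xs.max(),ys.min(),ys.max())
for y in(ys.min(),ys.max()): print(ray(d,[(xs[ys==y].mean(),y)],52).round(1), [ (yy,(ys==yy).sum()) for yy in range(ys.min(),ys.max()+1)] if y==ys.min() else "")
y0=max(fx[1]-45,0);x0=fx[0]-55
cv2.imwrite("pics/w6.png",cv2.resize(im[y0:y0+100,x0:x0+110],(660,600),interpolation=cv2.INTER_CUBIC))
E
```

```text
[258  13] [260  69]
252 263 45 76
[[ 551.5 -150.1   52. ]] [(45, np.int64(1)), (46, np.int64(8)), (47, np.int64(8)), (48, np.int64(8)), (49, np.int64(8)), (50, np.int64(8)), (51, np.int64(9)), (52, np.int64(9)), (53, np.int64(8)), (54, np.int64(8)), (55, np.int64(8)), (56, np.int64(12)), (57, np.int64(12)), (58, np.int64(12)), (59, np.int64(12)), (60, np.int64(12)), (61, np.int64(12)), (62, np.int64(12)), (63, np.int64(12)), (64, np.int64(12)), (65, np.int64(12)), (66, np.int64(12)), (67, np.int64(12)), (68, np.int64(12)), (69, np.int64(12)), (70, np.int64(12)), (71, np.int64(12)), (72, np.int64(12)), (73, np.int64(12)), (74, np.int64(12)), (75, np.int64(12)), (76, np.int64(12))]
[[ 547.5 -172.9   52. ]]
```

View pics/w6.png

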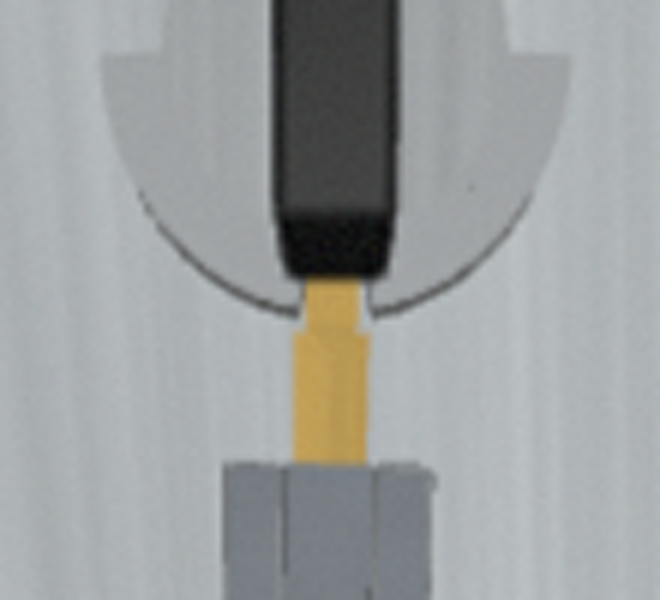

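```bash
python3 - <<'E'
from h import *
import pickle
for f,sh,ho in(("w3.pkl",(254.5,224.0),(254.5,236.5)),("w6.pkl",(257.5,55.4),(257.5,76.8))):
    d=pickle.load(open(f,"rb"));g=d["pixels"];
    c=int(sh[0]);print(g[int(sh[1])-9:int(ho[1])+4,c].tolist() if f=="w3.pkl" else "")
    if f=="w3.pkl":
        hsv=cv2.cvtColor(g,cv2.COLOR_BGR2HSV);m=((hsv[...,1]>100)&(hsv[...,0]>12)&(hsv[...,0]<32));print([(y,int(m[y,240:270].sum())) for y in range(214,242)])
    for zs in (52,54): print(np.linalg.norm((ray(d,sh,zs)-ray(d,ho,59))[0,:2]).round(1))
E
```

```text
[[163, 160, 157], [163, 159, 157], [149, 158, 164], [91, 154, 184], [82, 152, 185], [81, 152, 183], [83, 152, 184], [81, 149, 180], [84, 153, 184], [83, 152, 183], [79, 147, 178], [79, 145, 175], [80, 148, 178], [82, 151, 180], [79, 146, 179], [82, 149, 179], [82, 149, 179], [81, 148, 176], [78, 145, 175], [79, 145, 176], [79, 146, 176], [76, 137, 165], [77, 103, 117], [103, 97, 94], [125, 118, 112]]
[(214, 0), (215, 0), (216, 0), (217, 0), (218, 6), (219, 6), (220, 7), (221, 7), (222, 7), (223, 9), (224, 9), (225, 9), (226, 10), (227, 10), (228, 10), (229, 10), (230, 10), (231, 10), (232, 10), (233, 10), (234, 10), (235, 10), (236, 10), (237, 4), (238, 0), (239, 0), (240, 0), (241, 0)]
9.6
10.5

16.8
16.5
```

The shoulder has moved out about 6–7 mm, against 6 mm for a full drop. It is in the notch and free of the walls, so I'm handing in.

```bash
python3 -c "
from plant import bot
print(bot.finish_job())"
```

```text
the job is handed in; nothing more can be done
None
```

The measuring cell is fully home in the pocket, and the cam is locked with the follower down in its notch. I handed the job in at about 22 s of the 72 s allowed.

- **Cell:** I lowered the rectangular-footed cell in with no more than about 15 N of contact, and it stopped at the expected depth. Pressing the closed fingers on the top of its fin gave a firm stop at 257.4 mm, where 257 mm was expected.
- **Cam knob:** I turned it clockwise in small steps.
    - The drag vanished at about 52° and went slightly negative, then came back at about 56°. I stopped at 56.6° (0.99 rad) and let go.
    - I saw no sign of a wall push: the twisting load stayed at or below about 0.17 N m, against the 0.6 N m that counts as forcing.
- **Last look:** From the follower's side, its tip sits in the notch. By image measurement it has moved about 6–7 mm, against 6 mm for a full drop. The gripper was open and clear of everything.
- **Checks that were less certain:** Single torque readings were noisy, by about 0.05 N m. One isolated low reading at 36° was not the drop, because the drag came back. The wrist camera's sideways readings were off by about 1 mm, which I corrected for.
- **Other things on the bench:** I felt no contact with any of them, but took no final picture to confirm it.

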